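# Lock the drone fixture plate onto the bayonet stand

## Robot

A 6-joint arm with a two-finger parallel gripper is mounted at the origin on the work surface. World frame = base frame: x ahead of the robot, y to its left, z up, the work surface at z = 0. Lengths are in m, angles in rad, forces in N, time in s.
With the tool pointing down it reaches from about 0.4 to 0.825 m from the base axis. Payload 7 kg.
Tool frame: the origin (TCP) lies on the centre line of the jaws, within the pads' length; the fingertips stand 22 mm ahead of it and the grasp point (between the pads) lies 3 mm ahead of it (arm.tcp_to_tips is the distance from the TCP to the fingertips, in m); z points along the fingers, y is the line along which they close (so a half turn about z gives the same grasp; the last joint's range is limited). The gripper opens to 88 mm and grips with 3 to 60 N. Pads are 19 mm wide; open, the fingers measure 130 mm over their backs; the gripper's body (78 mm by 193 mm) begins 47 mm behind the grasp point.
Start: joints at [-1.05, 0.359, 0.012, 0, -1.224, -0.288], TCP at [0.156, -0.657, 0.249] pointing down, gripper open.
Joint ranges: [-3.07, 3.07], [-1.43, 2.12], [-1.02, 1.25], [-3.03, 1.67], [-3.05, -0], [-3.03, 3.03]. Speed limits (rad/s): [2.39, 2.39, 3.01, 3.14, 3.14, 3.14].

## Interface

Orientations are given as [roll, pitch, yaw] about the fixed x, y, z axes, in that order (R = Rz(yaw) Ry(pitch) Rx(roll)).
In Python, from station import arm gives the robot as it stands.
- The arm moves only by the tool jog_arm, never from a script. Its argument "targets" is a list of rows, each an object of numbers: "dx", "dy", "dz": the shift along the tool's x, y, z in mm; "rx", "ry", "rz": the turn, a rotation vector about the tool's x, y, z in rad; "gripper": the closure, from 0 (fully open) to 1 (shut). In form: [{"dx": .., "dy": .., "dz": .., "rx": .., "ry": .., "rz": .., "gripper": ..}, ...]. A call has exactly 8 rows; each row is the pose to reach, as a shift and turn from the pose commanded when the call began, along the tool's axes at that moment; what a row does not reach only later rows make up. A row lasts 1/12 s, in which the tool goes at most 41.7 mm and 7.16 degrees, less where a joint would pass 70% of its speed; a pose out of reach is approached as far as the arm can. A call with a gripper value outside its range is refused whole. The fingers move at their own pace and stop on an object; "force" is the grip in N (left out, the last holds). Time passes only in rows, so rows that repeat a pose let the fingers close, or fill a call up. It gives the time, the measured TCP pose, the force, the opening and the grip force at its end, in the units of the state.
- arm.get_state(): the state, without advancing time (a new reading comes with each control period).
- arm.grab_frame(name): name is "side" or "top"; returns a dict with "frame" (480x640x3 uint8, red, green, blue), "z_map" (480x640 float32, m along the optical axis (not along the pixel's ray), 0 where there is no reading), "fx", "fy", "cx", "cy" (pixels), "distortion" ([k1, k2, p1, p2, k3] as OpenCV has them; the pictures are not rectified), "view" (4x4, takes a point from world to camera coordinates). Camera axes: x right, y down, z forward; pixel columns grow to the right and rows downward; lengths in m; the calibration is good to about 2 mm. A picture is of the moment at which its call begins.
- arm.job_done(): hands the job in; it is judged then, once.
The state is a dict: "t": time; "q": joint angles; "qd": joint speeds; "joint_efforts": joint torques, N m; "eef_pos": TCP position; "ee_rot": TCP orientation; "force": force on the tool from outside, world axes, zero at the start; "moment": the same for the moment, N m; "width": finger opening in m; "gripper_force": force on a finger pad.
Only numpy, scipy, OpenCV 4.12 (cv2) and the standard library are available. Lean on these libraries where they do the work, as an engineer would, in place of code of your own. Each camera call takes 0.05 s, during which the arm holds its last target. There are 200 camera calls.

## Task

Take the oblong fixture plate out of its parking tube, hang its cross-pin through the slots of the square bayonet stand onto the ledge inside, then turn it clockwise (seen from above) until the pin drops into the locking notch and the plate sits flush on the stand; let go of it there. The notch is hidden and clocked differently each time, so find it gently by feel without forcing the stand (keep the pressing and twisting light, under about 20 N), and leave the round plate and everything else on the bench where they are.

Things in the scene. Friction and masses are not known exactly. Their poses are not given: they have to be found in the camera images.
- plate: The oblong fixture plate, loose, 0.25 to 0.42 kg: aluminium, 100 (its x) x 56 (y) x 6 mm; origin at the centre of the plate's underside, z up. It starts upright in one of the two parking tubes, its underside on the rim, stem hanging inside. It is the same turned half round.
- plate_grip (a point): Middle of the plate's grey grip block, 21 mm above the plate's underside, same axes. The block is 50 (x) x 22 (y) x 30 mm, 6 to 36 mm above the underside, with two 10 mm prongs on its x ends: grip it across y.
- plate_pin (a point): Centre of the cross-pin, 19 mm below the plate's underside, same axes. The square steel pin (cross-bar) is 8 x 8 mm in section and 44 mm long, along x, through a round stem 23 mm in diameter that reaches 35 mm below the underside, its tip coned over the last 7 mm to 12 mm.
- stand_top (a point): Centre of the top face of the bayonet stand, an aluminium block 68 x 68 mm, this point 60 mm above the bench; z up, x along the pin slots. The top cap is 6 mm thick, with a 25 mm wide bore for the stem and a slot 12 mm wide along x, on both sides to the block's edge, for the pin: 1 mm play all round the stem, 2 mm beside the pin. Locked, the plate's underside lies flush on this face.
- stand_ledge (a point): Centre of the hidden rigid ledge ring, 16 mm below stand_top. Pin on the ledge: plate 7 mm above the top face (9 mm at most under the cap). Stops forbid turning anticlockwise. Two notches 11 mm wide, half a turn apart, lie hidden in the ledge, 28 to 76 degrees clockwise of the slots, anew each time; only lowered or lightly pressed there, the pin drops 7 mm and cannot turn.
- tube_a: Parking tube: fixed black plastic tube standing upright, 68 mm outside, 52 mm inside diameter, 45 mm high, open on top; origin at the centre of its foot. It holds the oblong or the round plate.
- tube_b: The other parking tube, the same as tube_a.
- round_plate: Round fixture plate standing in the other tube, to be left alone: disc 72 mm in diameter and 6 mm thick, same grey grip block, no cross-pin. Origin at the centre of the disc's underside.
- spool: Solder spool standing upright, 60 mm in diameter, 50 mm high; origin under its centre. Leave alone.
- can: Green drink can standing, 66 mm in diameter, 115 mm high; origin under its centre. Leave alone.
- jar: Small clear jar with a red cap, 56 mm in diameter, 70 mm high; origin under its centre. Leave alone.
- screwdriver: Screwdriver lying on the bench, 170 mm long, along its x. Leave alone.
- pliers: Pliers with red handles lying on the bench, about 120 mm long along its x, 14 mm high. Leave alone.
- stand: The whole bayonet stand, fixed: the block on a 110 x 110 x 12 mm steel base; origin at the centre of its base on the bench, 60 mm below stand_top, same axes.
Not all that is in view belongs to the job. What is shaped like the stand but orange or red is not meant. Leave any turquoise look-alike of the plate alone.

How it is judged:
By the outcome, as a careful person would: the job done as asked, in the order asked, and still so for the second after the job is handed in, with the robot touching nothing.
It also fails if it takes over 72 s, if anything falls off the work surface, if the arm or the gripper's body presses on something with over 40 N, if the wrist force passes 120 N, or if a joint passes its speed limit or range.

## Working session

There is one attempt and no reset: what is moved stays moved. The work goes in short steps, Python scripts to look and compute and a tool call to move; the robot and the scene stay as the last step left them, time stands still between calls to the robot, and variables do not carry over. Pictures are saved under pics/ and viewed, at most 10 in all, crops included, and the job is handed in when it is done.

Besides the shell and the picture viewer there is one more tool, called after "Request:" as a command line: name --argument value ..., lists and objects as JSON in quotes. jog_arm: Moves the arm, as the interface text tells. Its arguments: {"type":"object","properties":{"targets":{"type":"array","items":{"type":"object","properties":{"dx":{"type":"number"},"dy":{"type":"number"},"dz":{"type":"number"},"rx":{"type":"number"},"ry":{"type":"number"},"rz":{"type":"number"},"gripper":{"type":"number"}}}},"force":{"type":"number"}},"required":["targets"]}

```bash
mkdir -p pics; cat > h.py <<'E'
import numpy as np, cv2
from station import arm
def grab(n):
    f=arm.grab_frame(n); np.savez('pics/'+n+'.npz',**{k:np.array(v) for k,v in f.items()}); return f
def load(n): return dict(np.load('pics/'+n+'.npz'))
def ray(f,u,v):
    K=np.array([[f['fx'],0,f['cx']],[0,f['fy'],f['cy']],[0,0,1]],float)
    p=cv2.undistortPoints(np.array([[[u,v]]],float),K,np.array(f['distortion'],float))[0,0]
    return np.array([p[0],p[1],1.])
def at_z(f,u,v,z):
    V=np.array(f['view']);R=V[:3,:3];t=V[:3,3];o=-R.T@t;d=R.T@ray(f,u,v)
    return o+d*(z-o[2])/d[2]
def at_depth(f,u,v):
    V=np.array(f['view']);p=ray(f,u,v)*float(f['z_map'][int(round(v)),int(round(u))])
    return V[:3,:3].T@(p-V[:3,3])
E
python3 - <<'E'
from h import *
for n in('top','side'):
    f=grab(n); cv2.imwrite(f'pics/{n}0.png',f['frame'][:,:,::-1])
print(arm.get_state())
E
```

```text
{'t': 0.1, 'q': array([-1.04988057e+00,  3.59291917e-01,  1.11547671e-02, -2.67721802e-04,
       -1.22410845e+00, -2.88081180e-01]), 'qd': array([ 0.00042668, -0.00015571,  0.0019712 ,  0.00036686,  0.00064288,
       -0.00036197]), 'joint_efforts': array([-2.80282002e-03, -5.84159875e+01,  2.93751490e+01,  7.01557651e+00,
        1.01804579e-02, -5.38563847e-05]), 'eef_pos': array([ 0.15560563, -0.65640684,  0.24774068]), 'ee_rot': array([ 3.14013159e+00, -1.70470222e-04, -2.90884910e+00]), 'force': array([ 0.33166776,  0.72682419, -0.02839164]), 'moment': array([-0.05309405,  0.02855022, -0.05954903]), 'gripper_force': 0.0, 'width': 0.08742597273819523}
```

View pics/top0.png

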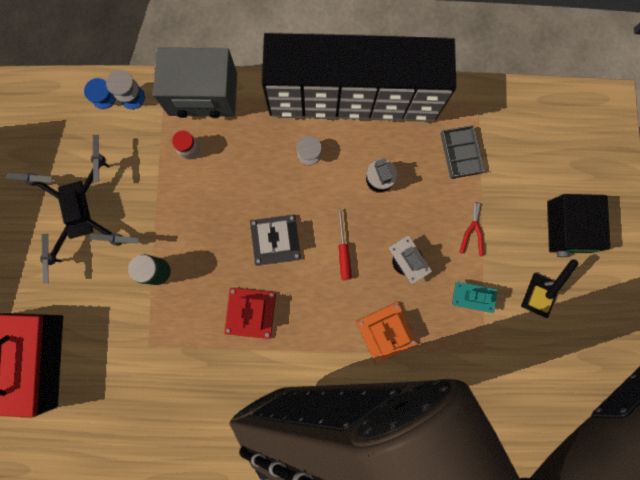

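View pics/side0.png

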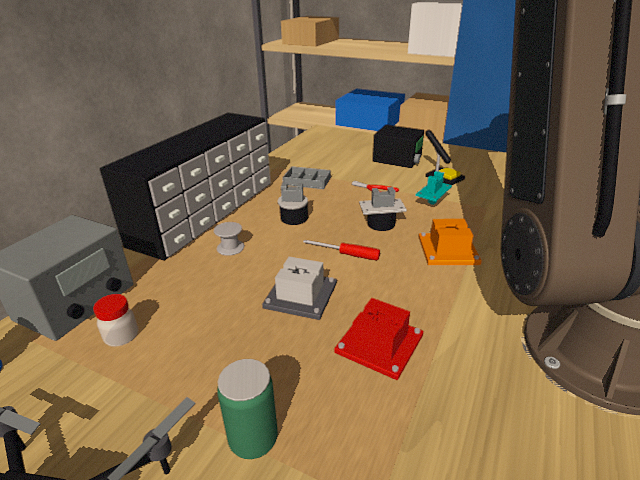

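The top view shows the silver stand at (274,238), with red and orange look-alikes at (251,313) and (386,331). The grey oblong plate in its tube is at (410,260), the turquoise look-alike at (476,297) and the round plate at (381,175). The grey oblong plate and the silver stand fit the description, because the others are the wrong colour or shape. I'll confirm this in an enlarged crop.

```bash
python3 - <<'E'
from h import *
f=load('top');im=f['frame'][:,:,::-1]
a=cv2.resize(im[205:275,240:310],None,fx=5.6,fy=5.6,interpolation=cv2.INTER_CUBIC)
b=cv2.resize(im[225:295,375:445],None,fx=5.6,fy=5.6,interpolation=cv2.INTER_CUBIC)
cv2.imwrite('pics/c1.png',np.hstack([a,b]))
for u,v in[(274,238),(268,228),(410,260),(404,247),(425,272),(411,262)]:print(u,v,at_depth(f,u,v).round(4))
V=f['view'];print((-V[:3,:3].T@V[:3,3]).round(3))
E
```

```text
274 238 [0.5038 0.0858 0.0156]
268 228 [0.5208 0.0964 0.0622]
410 260 [ 0.4517 -0.2271  0.0806]
404 247 [ 0.4841 -0.2185  0.0526]
425 272 [ 0.4271 -0.2673  0.0519]
411 262 [ 0.4471 -0.229   0.0824]
[ 0.353 -0.015  1.211]
```

View pics/c1.png

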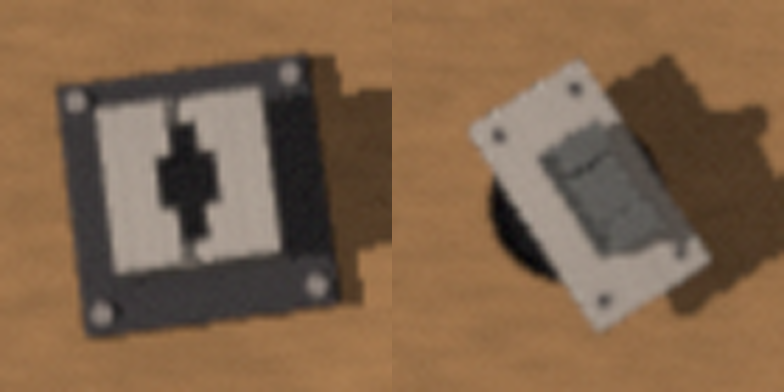

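The crop confirms the grey oblong plate at about (410,260) and the silver stand with its dark slot. The plate corners and stand-top corners are clear enough to measure.

```bash
python3 - <<'E'
from h import *
f=load('top')
def corners(px,z,off):
    P=[at_z(f,(x+.5)/5.6-.5+off[0],(y+.5)/5.6-.5+off[1],z) for x,y in px];return np.array(P)[:,:2]
for n,px,z,o in[('plate',[(188,60),(76,130),(208,332),(320,260)],.051,(375,225)),('stand',[(95,107),(262,87),(282,250),(115,273)],.06,(240,205)),('slot',[(172,98),(190,262)],.06,(240,205)),('bolts',[(76,102),(290,73),(318,285),(102,313)],.015,(240,205)),('block',[(541-392,157),(600-392,120),(660-392,225),(607-392,255)],.087,(375,225)),('holes',[(498-392,134),(575-392,89),(681-392,252),(604-392,300)],.051,(375,225))]:
    P=corners(px,z,o);e=np.roll(P,-1,0)-P
    print(n,P.mean(0).round(4),np.linalg.norm(e,axis=1).round(4),np.degrees(np.arctan2(e[:,1],e[:,0])).round(1))
# depth clouds
ys,xs=np.mgrid[0:480,0:640]
def cloud(u0,u1,v0,v1,z0,z1):
    P=np.array([at_depth(f,u,v) for v in range(v0,v1) for u in range(u0,u1) if f['z_map'][v,u]>0])
    return P[(P[:,2]>z0)&(P[:,2]<z1)]
for a in[(250,300,210,260,.053,.068),(385,436,230,290,.044,.058),(395,436,235,280,.072,.1)]:
    P=cloud(*a);print(len(P),cv2.minAreaRect(P[:,:2].astype(np.float32)*1000),np.median(P[:,2]),P[:,2].max())
E
```

```text
plate [ 0.4557 -0.2326] [0.0556 0.0989 0.0557 0.0987] [ 122.9 -146.4  -56.9   33.6]
stand [0.5015 0.0839] [0.0692 0.068  0.0688 0.0692] [ -81.9 -171.5   99.     8.8]
slot [0.5011 0.087 ] [0.0683 0.0683] [-172.    8.]
bolts [0.5015 0.0842] [0.0924 0.092  0.0923 0.0913] [ -81.  -171.1   98.6    9. ]
block [ 0.455  -0.2306] [0.0284 0.0482 0.0247 0.047 ] [ -57.2 -150.1  120.1   34.3]
holes [ 0.4563 -0.2323] [0.0375 0.08   0.038  0.0808] [ -58.9 -146.7  122.4   32.9]
709 ((500.5966796875, 84.26907348632812), (68.83174896240234, 68.21231079101562), 8.734759330749512) 0.05978294618705306 0.06695914957795888
807 ((454.6759338378906, -231.98370361328125), (99.99827575683594, 66.81575775146484), 32.80845260620117) 0.05094971148490427 0.05788281727987672
243 ((455.27020263671875, -232.7065887451172), (50.059532165527344, 22.740121841430664), 33.21982192993164) 0.08403803565145035 0.0954023583976484
```

Request:
jog_arm --targets '[{"dx": -390,"dy": 344,"dz": 20,"rz": -2.4,"gripper": 0.3},{"dx": -390,"dy": 344,"dz": 20,"rz": -2.4,"gripper": 0.3},{"dx": -390,"dy": 344,"dz": 20,"rz": -2.4,"gripper": 0.3},{"dx": -390,"dy": 344,"dz": 20,"rz": -2.4,"gripper": 0.3},{"dx": -390,"dy": 344,"dz": 20,"rz": -2.4,"gripper": 0.3},{"dx": -390,"dy": 344,"dz": 20,"rz": -2.4,"gripper": 0.3},{"dx": -390,"dy": 344,"dz": 20,"rz": -2.4,"gripper": 0.3},{"dx": -390,"dy": 344,"dz": 20,"rz": -2.4,"gripper": 0.3}]'

```text
invalid input at $.targets[0]: expected keys dx, dy, dz, rx, ry, rz, gripper
```

```bash
cat >> h.py <<'E'
from scipy.spatial.transform import Rotation as Ro
def togo(x,y,z,yaw):
    s=arm.get_state();R=Ro.from_euler('xyz',s['ee_rot'])
    d=R.inv().apply(np.array([x,y,z])-s['eef_pos'])*1000
    r=(R.inv()*Ro.from_euler('xyz',[np.pi,0,np.radians(yaw)])).as_rotvec()
    print('t',round(s['t'],2),'pos',s['eef_pos'].round(4),'rpy',np.degrees(s['ee_rot']).round(2),'q',s['q'].round(2),'F',s['force'].round(1),'M',s['moment'].round(2),'w',round(s['width'],4),'gf',s['gripper_force'])
    print('shift mm',d.round(1),'rot',r.round(4))
E
python3 -c "
from h import *
togo(.4558,-.2326,.15,33.2)"
```

```text
t 0.1 pos [ 0.1556 -0.6564  0.2477] rpy [ 1.7992e+02 -1.0000e-02 -1.6666e+02] q [-1.05  0.36  0.01 -0.   -1.22 -0.29] F [ 0.3  0.7 -0. ] M [-0.05  0.03 -0.06] w 0.0874 gf 0.0
shift mm [-389.9  343.    98.2] rot [ 1.0000e-04 -2.1000e-03  2.7949e+00]
```

All keys are required.

Request:
jog_arm --targets '[{"dx": -390,"dy": 344,"dz": 20,"rx": 0,"ry": 0,"rz": -2.4,"gripper": 0.3},{"dx": -390,"dy": 344,"dz": 20,"rx": 0,"ry": 0,"rz": -2.4,"gripper": 0.3},{"dx": -390,"dy": 344,"dz": 20,"rx": 0,"ry": 0,"rz": -2.4,"gripper": 0.3},{"dx": -390,"dy": 344,"dz": 20,"rx": 0,"ry": 0,"rz": -2.4,"gripper": 0.3},{"dx": -390,"dy": 344,"dz": 20,"rx": 0,"ry": 0,"rz": -2.4,"gripper": 0.3},{"dx": -390,"dy": 344,"dz": 20,"rx": 0,"ry": 0,"rz": -2.4,"gripper": 0.3},{"dx": -390,"dy": 344,"dz": 20,"rx": 0,"ry": 0,"rz": -2.4,"gripper": 0.3},{"dx": -390,"dy": 344,"dz": 20,"rx": 0,"ry": 0,"rz": -2.4,"gripper": 0.3}]'

```text
t: 0.77
eef_pos: [0.3485, -0.3829, 0.2356]
ee_rot: [3.142, 0.0, -1.903]
force: [0.5, -1.9, -0.3]
width: 0.0613
gripper_force: 0.0
```

```bash
python3 -c "
from h import *
togo(.4558,-.2326,.15,33.2)"
```

```text
t 0.77 pos [ 0.3485 -0.3829  0.2356] rpy [ 1.8000e+02  1.0000e-02 -1.0903e+02] q [-0.45  0.11 -0.35 -0.   -1.11  0.12] F [ 0.5 -1.9 -0.3] M [ 0.   -0.07 -0.02] w 0.0613 gf 0.0
shift mm [-177.   -52.5   85.6] rot [-2.0000e-04  2.0000e-04 -2.4823e+00]
```

Request:
jog_arm --targets '[{"dx": -177,"dy": -52.5,"dz": 60,"rx": 0,"ry": 0,"rz": -2.48,"gripper": 0.3},{"dx": -177,"dy": -52.5,"dz": 60,"rx": 0,"ry": 0,"rz": -2.48,"gripper": 0.3},{"dx": -177,"dy": -52.5,"dz": 60,"rx": 0,"ry": 0,"rz": -2.48,"gripper": 0.3},{"dx": -177,"dy": -52.5,"dz": 60,"rx": 0,"ry": 0,"rz": -2.48,"gripper": 0.3},{"dx": -177,"dy": -52.5,"dz": 60,"rx": 0,"ry": 0,"rz": -2.48,"gripper": 0.3},{"dx": -177,"dy": -52.5,"dz": 60,"rx": 0,"ry": 0,"rz": -2.48,"gripper": 0.3},{"dx": -177,"dy": -52.5,"dz": 60,"rx": 0,"ry": 0,"rz": -2.48,"gripper": 0.3},{"dx": -177,"dy": -52.5,"dz": 60,"rx": 0,"ry": 0,"rz": -2.48,"gripper": 0.3}]'

```text
t: 1.43
eef_pos: [0.4562, -0.2343, 0.1751]
ee_rot: [3.141, 0.001, -0.901]
force: [0.8, -0.4, -0.9]
width: 0.0615
gripper_force: 0.0
```

Request:
jog_arm --targets '[{"dx": 0,"dy": 0,"dz": 0,"rx": 0,"ry": 0,"rz": -1.4,"gripper": 0.3},{"dx": 0,"dy": 0,"dz": 0,"rx": 0,"ry": 0,"rz": -1.4,"gripper": 0.3},{"dx": 0,"dy": 0,"dz": 0,"rx": 0,"ry": 0,"rz": -1.4,"gripper": 0.3},{"dx": 0,"dy": 0,"dz": 0,"rx": 0,"ry": 0,"rz": -1.4,"gripper": 0.3},{"dx": 0,"dy": 0,"dz": 0,"rx": 0,"ry": 0,"rz": -1.4,"gripper": 0.3},{"dx": 0,"dy": 0,"dz": 0,"rx": 0,"ry": 0,"rz": -1.4,"gripper": 0.3},{"dx": 0,"dy": 0,"dz": 0,"rx": 0,"ry": 0,"rz": -1.4,"gripper": 0.3},{"dx": 0,"dy": 0,"dz": 0,"rx": 0,"ry": 0,"rz": -1.4,"gripper": 0.3}]'

```text
t: 2.1
eef_pos: [0.4559, -0.2351, 0.1755]
ee_rot: [-3.141, 0.001, 0.097]
force: [-0.1, 1.2, 0.3]
width: 0.0618
gripper_force: 0.0
```

```bash
python3 -c "
from h import *
togo(.4558,-.2326,.076,33.2)"
```

```text
t 2.1 pos [ 0.4559 -0.2351  0.1755] rpy [-1.7999e+02  3.0000e-02  5.5700e+00] q [-0.09  0.16 -0.44 -0.   -0.97  1.76] F [-0.1  1.2  0.3] M [-0.09  0.16 -0.  ] w 0.0618 gf 0.0
shift mm [ 0.2 -2.5 99.5] rot [-4.000e-04  5.000e-04 -4.822e-01]
```

Request:
jog_arm --targets '[{"dx": 0,"dy": -2.5,"dz": 0,"rx": 0,"ry": 0,"rz": -0.12,"gripper": 0.3},{"dx": 0,"dy": -2.5,"dz": 10,"rx": 0,"ry": 0,"rz": -0.24,"gripper": 0.3},{"dx": 0,"dy": -2.5,"dz": 25,"rx": 0,"ry": 0,"rz": -0.36,"gripper": 0.3},{"dx": 0,"dy": -2.5,"dz": 45,"rx": 0,"ry": 0,"rz": -0.483,"gripper": 0.3},{"dx": 0,"dy": -2.5,"dz": 65,"rx": 0,"ry": 0,"rz": -0.483,"gripper": 0.3},{"dx": 0,"dy": -2.5,"dz": 82,"rx": 0,"ry": 0,"rz": -0.483,"gripper": 0.3},{"dx": 0,"dy": -2.5,"dz": 94,"rx": 0,"ry": 0,"rz": -0.483,"gripper": 0.3},{"dx": 0,"dy": -2.5,"dz": 98,"rx": 0,"ry": 0,"rz": -0.483,"gripper": 0.3}]'

```text
t: 2.77
eef_pos: [0.4544, -0.2324, 0.0756]
ee_rot: [-3.139, 0.003, 0.574]
force: [0.3, -1.0, -0.0]
width: 0.0616
gripper_force: 0.0
```

```bash
python3 -c "
from h import *
togo(.4558,-.2326,.076,33.2)"
```

```text
t 2.77 pos [ 0.4544 -0.2324  0.0756] rpy [-1.7985e+02  1.5000e-01  3.2870e+01] q [-0.09  0.28 -0.56 -0.   -0.73  2.23] F [ 0.3 -1.  -0. ] M [-0.1   0.21  0.11] w 0.0616 gf 0.0
shift mm [ 1.   0.9 -0.4] rot [-0.0026  0.0026 -0.0057]
```

Request:
jog_arm --targets '[{"dx": 1,"dy": 1,"dz": 0,"rx": -0.002,"ry": 0.002,"rz": -0.005,"gripper": 0.3},{"dx": 1,"dy": 1,"dz": 0,"rx": -0.002,"ry": 0.002,"rz": -0.005,"gripper": 0.6},{"dx": 1,"dy": 1,"dz": 0,"rx": -0.002,"ry": 0.002,"rz": -0.005,"gripper": 1},{"dx": 1,"dy": 1,"dz": 0,"rx": -0.002,"ry": 0.002,"rz": -0.005,"gripper": 1},{"dx": 1,"dy": 1,"dz": 0,"rx": -0.002,"ry": 0.002,"rz": -0.005,"gripper": 1},{"dx": 1,"dy": 1,"dz": 0,"rx": -0.002,"ry": 0.002,"rz": -0.005,"gripper": 1},{"dx": 1,"dy": 1,"dz": 0,"rx": -0.002,"ry": 0.002,"rz": -0.005,"gripper": 1},{"dx": 1,"dy": 1,"dz": 0,"rx": -0.002,"ry": 0.002,"rz": -0.005,"gripper": 1}]' --force 30

```text
t: 3.43
eef_pos: [0.4572, -0.2329, 0.078]
ee_rot: [3.14, -0.002, 0.579]
force: [-0.0, -0.3, 2.3]
width: 0.0215
gripper_force: 30.0
```

```bash
python3 -c "
from h import *
togo(.4558,-.2326,.076,33.2)"
```

```text
t 3.43 pos [ 0.4572 -0.2329  0.078 ] rpy [ 1.7989e+02 -1.2000e-01  3.3180e+01] q [-0.09  0.28 -0.56  0.   -0.73  2.24] F [-0.  -0.3  2.3] M [ 0.09  0.12 -0.03] w 0.0215 gf 30.001916885375977
shift mm [-1. -1.  2.] rot [ 0.002  -0.0022 -0.0004]
```

Request:
jog_arm --targets '[{"dx": 0,"dy": 0,"dz": -8,"rx": 0,"ry": 0,"rz": 0,"gripper": 1},{"dx": 0,"dy": 0,"dz": -18,"rx": 0,"ry": 0,"rz": 0,"gripper": 1},{"dx": 0,"dy": 0,"dz": -30,"rx": 0,"ry": 0,"rz": 0,"gripper": 1},{"dx": 0,"dy": 0,"dz": -45,"rx": 0,"ry": 0,"rz": 0,"gripper": 1},{"dx": 0,"dy": 0,"dz": -60,"rx": 0,"ry": 0,"rz": 0,"gripper": 1},{"dx": 0,"dy": 0,"dz": -75,"rx": 0,"ry": 0,"rz": 0,"gripper": 1},{"dx": 0,"dy": 0,"dz": -88,"rx": 0,"ry": 0,"rz": 0,"gripper": 1},{"dx": 0,"dy": 0,"dz": -95,"rx": 0,"ry": 0,"rz": 0,"gripper": 1}]'

```text
t: 4.1
eef_pos: [0.4575, -0.2331, 0.1751]
ee_rot: [3.138, -0.004, 0.579]
force: [0.7, 0.1, -4.4]
width: 0.0218
gripper_force: 30.0
```

```bash
python3 -c "
from h import *
togo(.5010,.0842,.168,8.9)"
```

```text
t 4.1 pos [ 0.4575 -0.2331  0.1751] rpy [179.79  -0.21  33.19] q [-0.09  0.15 -0.45  0.   -0.96  2.24] F [ 0.7  0.1 -4.4] M [-0.12  0.01  0.06] w 0.0218 gf 29.999284744262695
shift mm [ 210.1 -241.7    7. ] rot [ 0.0028 -0.0044  0.4239]
```

Request:
jog_arm --targets '[{"dx": 10,"dy": -12,"dz": 0,"rx": 0,"ry": 0,"rz": 0.03,"gripper": 1},{"dx": 26,"dy": -30,"dz": 0,"rx": 0,"ry": 0,"rz": 0.08,"gripper": 1},{"dx": 45,"dy": -52,"dz": 0,"rx": 0,"ry": 0,"rz": 0.13,"gripper": 1},{"dx": 65,"dy": -75,"dz": 0,"rx": 0,"ry": 0,"rz": 0.18,"gripper": 1},{"dx": 85,"dy": -98,"dz": 0,"rx": 0,"ry": 0,"rz": 0.23,"gripper": 1},{"dx": 105,"dy": -121,"dz": 0,"rx": 0,"ry": 0,"rz": 0.28,"gripper": 1},{"dx": 125,"dy": -144,"dz": 0,"rx": 0,"ry": 0,"rz": 0.33,"gripper": 1},{"dx": 145,"dy": -167,"dz": 0,"rx": 0,"ry": 0,"rz": 0.38,"gripper": 1}]'

```text
t: 4.77
eef_pos: [0.4866, -0.0124, 0.1729]
ee_rot: [3.141, -0.002, 0.197]
force: [0.3, -0.5, -3.9]
width: 0.0218
gripper_force: 30.0
```

```bash
python3 -c "
from h import *
togo(.5010,.0842,.168,8.9)"
```

```text
t 4.77 pos [ 0.4866 -0.0124  0.1729] rpy [ 1.7995e+02 -1.4000e-01  1.1260e+01] q [ 0.38  0.11 -0.5   0.   -0.95  1.39] F [ 0.3 -0.5 -3.9] M [-0.2   0.03 -0.05] w 0.0218 gf 29.996276199817657
shift mm [ 33.  -91.9   4.9] rot [ 0.0009 -0.0025  0.0412]
```

Request:
jog_arm --targets '[{"dx": 9,"dy": -22,"dz": 0,"rx": 0,"ry": 0,"rz": 0.03,"gripper": 1},{"dx": 18,"dy": -44,"dz": 0,"rx": 0,"ry": 0,"rz": 0.041,"gripper": 1},{"dx": 25,"dy": -66,"dz": 0,"rx": 0,"ry": 0,"rz": 0.041,"gripper": 1},{"dx": 30,"dy": -82,"dz": 0,"rx": 0,"ry": -0.002,"rz": 0.041,"gripper": 1},{"dx": 33,"dy": -92,"dz": 5,"rx": 0,"ry": -0.002,"rz": 0.041,"gripper": 1},{"dx": 33,"dy": -92,"dz": 5,"rx": 0,"ry": -0.002,"rz": 0.041,"gripper": 1},{"dx": 33,"dy": -92,"dz": 5,"rx": 0,"ry": -0.002,"rz": 0.041,"gripper": 1},{"dx": 33,"dy": -92,"dz": 5,"rx": 0,"ry": -0.002,"rz": 0.041,"gripper": 1}]'

```text
t: 5.43
eef_pos: [0.5007, 0.0822, 0.1674]
ee_rot: [3.14, 0.0, 0.158]
force: [0.4, 0.4, -3.7]
width: 0.0214
gripper_force: 30.0
```

```bash
python3 - <<'E'
from h import *
togo(.5010,.0842,.168,8.9)
f=grab('side');g=grab('top')
cv2.imwrite('pics/s1.png',np.hstack([cv2.resize(f['frame'][170:320,230:380,::-1],(390,390),interpolation=2),cv2.resize(g['frame'][190:290,225:325,::-1],(390,390),interpolation=2)]))
E
```

```text
t 5.43 pos [0.5007 0.0822 0.1674] rpy [1.7992e+02 2.0000e-02 9.0500e+00] q [ 0.55  0.15 -0.47  0.   -0.95  1.18] F [ 0.4  0.4 -3.7] M [-0.11  0.1  -0.02] w 0.0214 gf 29.999110400676727
shift mm [ 0.6 -1.9 -0.6] rot [0.0014 0.0003 0.0026]
```

View pics/s1.png

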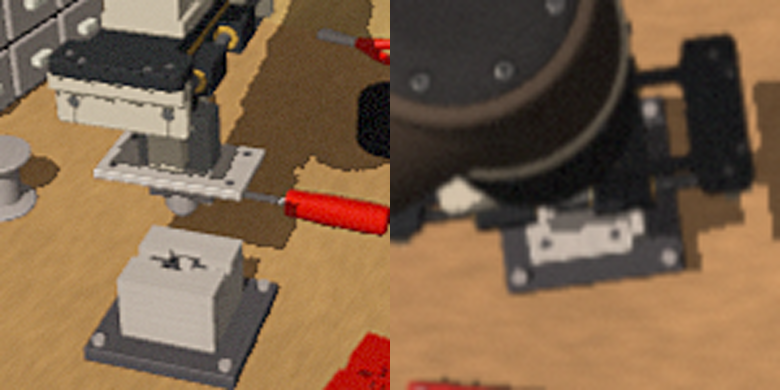

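The plate is held level above the stand. In the top crop the two near holes are at (546,243) and (616,235). I'll use them to check the plate's offset in the grip.

```bash
python3 - <<'E'
from h import *
g=load('top');s=3.9
for z in(.140,.142):
    P=[at_z(g,(x-390+.5)/s-.5+225,(y+.5)/s-.5+190,z)[:2] for x,y in((546,243),(616,235))]
    m=(P[0]+P[1])/2;a=np.radians(8.9);d=P[0]-P[1]
    print(z,np.array(P).round(4),np.linalg.norm(d),np.degrees(np.arctan2(d[1],d[0]))-90,'centre',(m+.04*np.array([np.cos(a),np.sin(a)])).round(4))
togo(.5010,.0842,.130,8.9)
E
```

```text
0.14 [[0.4578 0.0944]
 [0.4629 0.0563]] 0.038445271708004956 7.71173508836128 centre [0.4998 0.0815]
0.142 [[0.4576 0.0942]
 [0.4627 0.0562]] 0.038373466481547484 7.711735088361337 centre [0.4996 0.0814]
t 5.53 pos [0.5009 0.0821 0.1677] rpy [ 1.7993e+02 -2.0000e-02  9.0100e+00] q [ 0.55  0.15 -0.47  0.   -0.95  1.18] F [ 0.1 -1.  -3.3] M [-0.13  0.14 -0.01] w 0.0219 gf 29.999016523361206
shift mm [ 0.4 -2.1 37.7] rot [ 0.0012 -0.0004  0.002 ]
```

Request:
jog_arm --targets '[{"dx": 1.2,"dy": -2.4,"dz": 4,"rx": 0,"ry": 0,"rz": 0,"gripper": 1},{"dx": 1.2,"dy": -2.4,"dz": 12,"rx": 0,"ry": 0,"rz": 0,"gripper": 1},{"dx": 1.2,"dy": -2.4,"dz": 20,"rx": 0,"ry": 0,"rz": 0,"gripper": 1},{"dx": 1.2,"dy": -2.4,"dz": 28,"rx": 0,"ry": 0,"rz": 0,"gripper": 1},{"dx": 1.2,"dy": -2.4,"dz": 34,"rx": 0,"ry": 0,"rz": 0,"gripper": 1},{"dx": 1.2,"dy": -2.4,"dz": 38,"rx": 0,"ry": 0,"rz": 0,"gripper": 1},{"dx": 1.2,"dy": -2.4,"dz": 40,"rx": 0,"ry": 0,"rz": 0,"gripper": 1},{"dx": 1.2,"dy": -2.4,"dz": 42,"rx": 0,"ry": 0,"rz": 0,"gripper": 1}]'

```text
t: 6.2
eef_pos: [0.502, 0.0854, 0.1253]
ee_rot: [3.14, -0.0, 0.158]
force: [-0.0, 0.3, -4.3]
width: 0.0221
gripper_force: 30.0
```

```bash
python3 - <<'E'
from h import *
togo(.5020,.0848,.120,8.9)
f=grab('side')
cv2.imwrite('pics/s2.png',cv2.resize(f['frame'][190:310,245:365,::-1],(600,600),interpolation=2))
E
```

```text
t 6.2 pos [0.502  0.0854 0.1253] rpy [ 1.7992e+02 -2.0000e-02  9.0700e+00] q [ 0.56  0.21 -0.52  0.   -0.85  1.17] F [-0.   0.3 -4.3] M [-0.07  0.07  0.01] w 0.0221 gf 29.999148845672607
shift mm [-0.1  0.6  5.3] rot [ 0.0013 -0.0003  0.003 ]
```

View pics/s2.png

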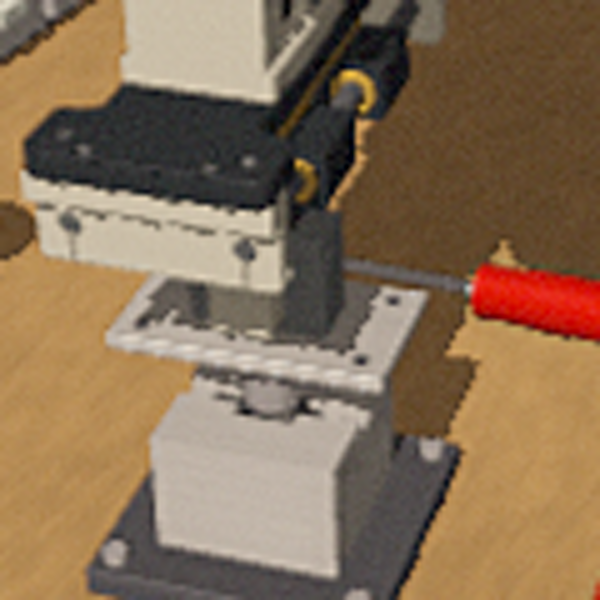

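The coned tip is right at the bore mouth and looks centred (about (270,400) in the crop). I'll lower it gently and watch the force.

Request:
jog_arm --targets '[{"dx": 0,"dy": 0,"dz": 1,"rx": 0,"ry": 0,"rz": 0,"gripper": 1},{"dx": 0,"dy": 0,"dz": 2,"rx": 0,"ry": 0,"rz": 0,"gripper": 1},{"dx": 0,"dy": 0,"dz": 3,"rx": 0,"ry": 0,"rz": 0,"gripper": 1},{"dx": 0,"dy": 0,"dz": 4,"rx": 0,"ry": 0,"rz": 0,"gripper": 1},{"dx": 0,"dy": 0,"dz": 5,"rx": 0,"ry": 0,"rz": 0,"gripper": 1},{"dx": 0,"dy": 0,"dz": 6,"rx": 0,"ry": 0,"rz": 0,"gripper": 1},{"dx": 0,"dy": 0,"dz": 7,"rx": 0,"ry": 0,"rz": 0,"gripper": 1},{"dx": 0,"dy": 0,"dz": 7,"rx": 0,"ry": 0,"rz": 0,"gripper": 1}]'

```text
t: 6.92
eef_pos: [0.5019, 0.0853, 0.1185]
ee_rot: [3.14, -0.0, 0.158]
force: [-0.4, -0.3, -3.8]
width: 0.0218
gripper_force: 30.0
```

```bash
python3 - <<'E'
from h import *
togo(.5020,.0848,.120,8.9)
E
```

```text
t 6.92 pos [0.5019 0.0853 0.1185] rpy [ 1.7993e+02 -2.0000e-02  9.0600e+00] q [ 0.56  0.22 -0.52  0.   -0.83  1.17] F [-0.4 -0.3 -3.8] M [-0.23  0.08  0.03] w 0.0218 gf 29.99921053647995
shift mm [ 0.   0.5 -1.5] rot [ 0.0012 -0.0003  0.0028]
```

Request:
jog_arm --targets '[{"dx": 0,"dy": 0,"dz": 1,"rx": 0,"ry": 0,"rz": 0,"gripper": 1},{"dx": 0,"dy": 0,"dz": 2,"rx": 0,"ry": 0,"rz": 0,"gripper": 1},{"dx": 0,"dy": 0,"dz": 3,"rx": 0,"ry": 0,"rz": 0,"gripper": 1},{"dx": 0,"dy": 0,"dz": 4,"rx": 0,"ry": 0,"rz": 0,"gripper": 1},{"dx": 0,"dy": 0,"dz": 5,"rx": 0,"ry": 0,"rz": 0,"gripper": 1},{"dx": 0,"dy": 0,"dz": 6,"rx": 0,"ry": 0,"rz": 0,"gripper": 1},{"dx": 0,"dy": 0,"dz": 7,"rx": 0,"ry": 0,"rz": 0,"gripper": 1},{"dx": 0,"dy": 0,"dz": 8,"rx": 0,"ry": 0,"rz": 0,"gripper": 1}]'

```text
t: 7.58
eef_pos: [0.502, 0.0854, 0.1106]
ee_rot: [3.14, -0.001, 0.158]
force: [-0.0, -0.8, -3.2]
width: 0.0215
gripper_force: 30.0
```

```bash
python3 - <<'E'
from h import *
togo(.5020,.0848,.100,8.9)
E
```

```text
t 7.58 pos [0.502  0.0854 0.1106] rpy [ 1.7994e+02 -4.0000e-02  9.0600e+00] q [ 0.56  0.23 -0.53  0.   -0.81  1.17] F [-0.  -0.8 -3.2] M [-0.41  0.14 -0.01] w 0.0215 gf 29.999376833438873
shift mm [-0.1  0.6 10.6] rot [ 0.0011 -0.0006  0.0029]
```

Request:
jog_arm --targets '[{"dx": 0,"dy": 0,"dz": 1,"rx": 0,"ry": 0,"rz": 0,"gripper": 1},{"dx": 0,"dy": 0,"dz": 2,"rx": 0,"ry": 0,"rz": 0,"gripper": 1},{"dx": 0,"dy": 0,"dz": 3,"rx": 0,"ry": 0,"rz": 0,"gripper": 1},{"dx": 0,"dy": 0,"dz": 4,"rx": 0,"ry": 0,"rz": 0,"gripper": 1},{"dx": 0,"dy": 0,"dz": 5,"rx": 0,"ry": 0,"rz": 0,"gripper": 1},{"dx": 0,"dy": 0,"dz": 6,"rx": 0,"ry": 0,"rz": 0,"gripper": 1},{"dx": 0,"dy": 0,"dz": 7,"rx": 0,"ry": 0,"rz": 0,"gripper": 1},{"dx": 0,"dy": 0,"dz": 8,"rx": 0,"ry": 0,"rz": 0,"gripper": 1}]'

```text
t: 8.25
eef_pos: [0.502, 0.0854, 0.1026]
ee_rot: [3.141, -0.001, 0.158]
force: [-0.4, -0.7, -3.2]
width: 0.0214
gripper_force: 30.0
```

```bash
python3 - <<'E'
from h import *
togo(.5020,.0848,.100,8.9)
E
```

```text
t 8.25 pos [0.502  0.0854 0.1026] rpy [ 1.7994e+02 -4.0000e-02  9.0600e+00] q [ 0.56  0.24 -0.54  0.   -0.79  1.17] F [-0.4 -0.7 -3.2] M [-0.5   0.11  0.05] w 0.0214 gf 29.999469816684723
shift mm [-0.1  0.6  2.6] rot [ 0.001  -0.0006  0.0028]
```

Request:
jog_arm --targets '[{"dx": 0,"dy": 0,"dz": 0.5,"rx": 0,"ry": 0,"rz": 0,"gripper": 1},{"dx": 0,"dy": 0,"dz": 1,"rx": 0,"ry": 0,"rz": 0,"gripper": 1},{"dx": 0,"dy": 0,"dz": 1.5,"rx": 0,"ry": 0,"rz": 0,"gripper": 1},{"dx": 0,"dy": 0,"dz": 2,"rx": 0,"ry": 0,"rz": 0,"gripper": 1},{"dx": 0,"dy": 0,"dz": 2.5,"rx": 0,"ry": 0,"rz": 0,"gripper": 1},{"dx": 0,"dy": 0,"dz": 2.5,"rx": 0,"ry": 0,"rz": 0,"gripper": 1},{"dx": 0,"dy": 0,"dz": 2.5,"rx": 0,"ry": 0,"rz": 0,"gripper": 1},{"dx": 0,"dy": 0,"dz": 2.5,"rx": 0,"ry": 0,"rz": 0,"gripper": 1}]'

```text
t: 8.92
eef_pos: [0.502, 0.0854, 0.1002]
ee_rot: [3.141, -0.001, 0.158]
force: [0.7, -1.2, -3.6]
width: 0.022
gripper_force: 30.0
```

```bash
python3 - <<'E'
from h import *
togo(.5020,.0848,.098,8.9)
E
```

```text
t 8.92 pos [0.502  0.0854 0.1002] rpy [ 1.7994e+02 -4.0000e-02  9.0600e+00] q [ 0.56  0.24 -0.54  0.   -0.79  1.17] F [ 0.7 -1.2 -3.6] M [-0.45  0.04  0.01] w 0.022 gf 29.999291002750397
shift mm [-0.1  0.6  2.2] rot [ 0.001  -0.0006  0.0028]
```

Request:
jog_arm --targets '[{"dx": 0,"dy": 0,"dz": 0.3,"rx": 0,"ry": 0,"rz": 0,"gripper": 1},{"dx": 0,"dy": 0,"dz": 0.6,"rx": 0,"ry": 0,"rz": 0,"gripper": 1},{"dx": 0,"dy": 0,"dz": 0.9,"rx": 0,"ry": 0,"rz": 0,"gripper": 1},{"dx": 0,"dy": 0,"dz": 1.2,"rx": 0,"ry": 0,"rz": 0,"gripper": 1},{"dx": 0,"dy": 0,"dz": 1.5,"rx": 0,"ry": 0,"rz": 0,"gripper": 1},{"dx": 0,"dy": 0,"dz": 1.5,"rx": 0,"ry": 0,"rz": 0,"gripper": 1},{"dx": 0,"dy": 0,"dz": 1.5,"rx": 0,"ry": 0,"rz": 0,"gripper": 1},{"dx": 0,"dy": 0,"dz": 1.5,"rx": 0,"ry": 0,"rz": 0,"gripper": 1}]'

```text
t: 9.58
eef_pos: [0.5021, 0.0854, 0.0999]
ee_rot: [3.14, -0.001, 0.159]
force: [-4.1, -0.4, 10.8]
width: 0.0218
gripper_force: 30.0
```

```bash
python3 - <<'E'
from h import *
togo(.5020,.0848,.098,8.9)
E
```

```text
t 9.58 pos [0.5021 0.0854 0.0999] rpy [ 1.7993e+02 -8.0000e-02  9.0900e+00] q [ 0.56  0.24 -0.54  0.   -0.79  1.17] F [-4.1 -0.4 10.8] M [-0.39  2.09  0.02] w 0.0218 gf 30.00228703022003
shift mm [-0.2  0.6  1.9] rot [ 0.0011 -0.0013  0.0034]
```

Contact is at ledge height (underside about 67 mm) with about 14 N. I'll ease it to about 6 N and start turning clockwise, allowing for the roughly 1 mm grip offset.

Request:
jog_arm --targets '[{"dx": 0,"dy": 0,"dz": -0.7,"rx": 0,"ry": 0,"rz": 0,"gripper": 1},{"dx": 0,"dy": 0.1,"dz": -0.7,"rx": 0,"ry": 0,"rz": 0.05,"gripper": 1},{"dx": 0,"dy": 0.1,"dz": -0.7,"rx": 0,"ry": 0,"rz": 0.1,"gripper": 1},{"dx": 0,"dy": 0.2,"dz": -0.7,"rx": 0,"ry": 0,"rz": 0.15,"gripper": 1},{"dx": 0,"dy": 0.2,"dz": -0.7,"rx": 0,"ry": 0,"rz": 0.2,"gripper": 1},{"dx": 0,"dy": 0.3,"dz": -0.7,"rx": 0,"ry": 0,"rz": 0.25,"gripper": 1},{"dx": 0,"dy": 0.3,"dz": -0.7,"rx": 0,"ry": 0,"rz": 0.3,"gripper": 1},{"dx": 0,"dy": 0.3,"dz": -0.7,"rx": 0,"ry": 0,"rz": 0.3,"gripper": 1}]'

```text
t: 10.25
eef_pos: [0.5028, 0.0855, 0.0999]
ee_rot: [-3.141, -0.002, -0.144]
force: [-0.3, -0.2, 1.7]
width: 0.022
gripper_force: 30.0
```

```bash
python3 - <<'E'
from h import *
togo(.5020,.0848,.100,-19)
E
```

```text
t 10.25 pos [0.5028 0.0855 0.0999] rpy [-1.7999e+02 -1.4000e-01 -8.2300e+00] q [ 0.56  0.24 -0.54  0.   -0.78  0.87] F [-0.3 -0.2  1.7] M [-0.13  0.22 -0.11] w 0.022 gf 30.00264197587967
shift mm [-0.7  0.8 -0.1] rot [-0.0004 -0.0024  0.1879]
```

Request:
jog_arm --targets '[{"dx": 0,"dy": 0,"dz": 0.2,"rx": 0,"ry": 0,"rz": 0.025,"gripper": 1},{"dx": 0,"dy": 0,"dz": 0.2,"rx": 0,"ry": 0,"rz": 0.05,"gripper": 1},{"dx": 0,"dy": 0.1,"dz": 0.2,"rx": 0,"ry": 0,"rz": 0.075,"gripper": 1},{"dx": 0,"dy": 0.1,"dz": 0.2,"rx": 0,"ry": 0,"rz": 0.1,"gripper": 1},{"dx": 0,"dy": 0.1,"dz": 0.2,"rx": 0,"ry": 0,"rz": 0.12,"gripper": 1},{"dx": 0,"dy": 0.1,"dz": 0.2,"rx": 0,"ry": 0,"rz": 0.14,"gripper": 1},{"dx": 0,"dy": 0.2,"dz": 0.2,"rx": 0,"ry": 0,"rz": 0.16,"gripper": 1},{"dx": 0,"dy": 0.2,"dz": 0.2,"rx": 0,"ry": 0,"rz": 0.16,"gripper": 1}]'

```text
t: 10.92
eef_pos: [0.5028, 0.0854, 0.0999]
ee_rot: [-3.141, -0.002, -0.302]
force: [-0.5, 0.3, 6.1]
width: 0.0218
gripper_force: 30.0
```

```bash
python3 - <<'E'
from h import *
togo(.5020,.0848,.100,-19)
E
```

```text
t 10.92 pos [0.5028 0.0854 0.0999] rpy [-1.7997e+02 -1.4000e-01 -1.7290e+01] q [ 0.55  0.24 -0.54  0.   -0.78  0.71] F [-0.5  0.3  6.1] M [0.19 0.51 0.08] w 0.0218 gf 30.002541840076447
shift mm [-0.6  0.8 -0.1] rot [-0.0006 -0.0025  0.0298]
```

Request:
jog_arm --targets '[{"dx": 0,"dy": 0,"dz": 0,"rx": 0,"ry": 0,"rz": 0.018,"gripper": 1},{"dx": 0,"dy": 0,"dz": 0,"rx": 0,"ry": 0,"rz": 0.036,"gripper": 1},{"dx": 0,"dy": 0,"dz": 0,"rx": 0,"ry": 0,"rz": 0.054,"gripper": 1},{"dx": 0,"dy": 0.1,"dz": 0,"rx": 0,"ry": 0,"rz": 0.072,"gripper": 1},{"dx": 0,"dy": 0.1,"dz": 0,"rx": 0,"ry": 0,"rz": 0.09,"gripper": 1},{"dx": 0,"dy": 0.1,"dz": 0,"rx": 0,"ry": 0,"rz": 0.1,"gripper": 1},{"dx": 0,"dy": 0.1,"dz": 0,"rx": 0,"ry": 0,"rz": 0.1,"gripper": 1},{"dx": 0,"dy": 0.1,"dz": 0,"rx": 0,"ry": 0,"rz": 0.1,"gripper": 1}]'

```text
t: 11.58
eef_pos: [0.5028, 0.0853, 0.0999]
ee_rot: [-3.141, -0.002, -0.401]
force: [-0.7, 1.0, 6.4]
width: 0.0217
gripper_force: 30.0
```

```bash
python3 - <<'E'
from h import *
togo(.5020,.0848,.100,-19)
E
```

```text
t 11.58 pos [0.5028 0.0853 0.0999] rpy [-1.7995e+02 -1.4000e-01 -2.2950e+01] q [ 0.55  0.24 -0.54  0.   -0.78  0.61] F [-0.7  1.   6.4] M [0.16 0.48 0.  ] w 0.0217 gf 30.00213325023651
shift mm [-0.6  0.8 -0.1] rot [-0.0008 -0.0025 -0.0689]
```

Request:
jog_arm --targets '[{"dx": 0,"dy": 0,"dz": 0,"rx": 0,"ry": 0,"rz": 0.018,"gripper": 1},{"dx": 0,"dy": 0,"dz": 0,"rx": 0,"ry": 0,"rz": 0.036,"gripper": 1},{"dx": 0,"dy": 0,"dz": 0,"rx": 0,"ry": 0,"rz": 0.054,"gripper": 1},{"dx": 0,"dy": 0.1,"dz": 0,"rx": 0,"ry": 0,"rz": 0.072,"gripper": 1},{"dx": 0,"dy": 0.1,"dz": 0,"rx": 0,"ry": 0,"rz": 0.09,"gripper": 1},{"dx": 0,"dy": 0.1,"dz": 0,"rx": 0,"ry": 0,"rz": 0.1,"gripper": 1},{"dx": 0,"dy": 0.1,"dz": 0,"rx": 0,"ry": 0,"rz": 0.1,"gripper": 1},{"dx": 0,"dy": 0.1,"dz": 0,"rx": 0,"ry": 0,"rz": 0.1,"gripper": 1}]'

```text
t: 12.25
eef_pos: [0.5028, 0.0851, 0.0999]
ee_rot: [-3.141, -0.002, -0.501]
force: [-0.3, 0.4, 5.7]
width: 0.022
gripper_force: 30.0
```

Request:
jog_arm --targets '[{"dx": 0,"dy": 0,"dz": 0,"rx": 0,"ry": 0,"rz": 0.018,"gripper": 1},{"dx": 0,"dy": 0,"dz": 0,"rx": 0,"ry": 0,"rz": 0.036,"gripper": 1},{"dx": 0,"dy": 0,"dz": 0,"rx": 0,"ry": 0,"rz": 0.054,"gripper": 1},{"dx": 0,"dy": 0.1,"dz": 0,"rx": 0,"ry": 0,"rz": 0.072,"gripper": 1},{"dx": 0,"dy": 0.1,"dz": 0,"rx": 0,"ry": 0,"rz": 0.09,"gripper": 1},{"dx": 0,"dy": 0.1,"dz": 0,"rx": 0,"ry": 0,"rz": 0.1,"gripper": 1},{"dx": 0,"dy": 0.1,"dz": 0,"rx": 0,"ry": 0,"rz": 0.1,"gripper": 1},{"dx": 0,"dy": 0.1,"dz": 0,"rx": 0,"ry": 0,"rz": 0.1,"gripper": 1}]'

```text
t: 12.92
eef_pos: [0.5029, 0.0851, 0.0999]
ee_rot: [-3.14, -0.002, -0.601]
force: [-0.2, 0.3, 5.5]
width: 0.0218
gripper_force: 30.0
```

Request:
jog_arm --targets '[{"dx": 0,"dy": 0,"dz": 0,"rx": 0,"ry": 0,"rz": 0.018,"gripper": 1},{"dx": 0,"dy": 0,"dz": 0,"rx": 0,"ry": 0,"rz": 0.036,"gripper": 1},{"dx": 0,"dy": 0,"dz": 0,"rx": 0,"ry": 0,"rz": 0.054,"gripper": 1},{"dx": 0,"dy": 0.1,"dz": 0,"rx": 0,"ry": 0,"rz": 0.072,"gripper": 1},{"dx": 0,"dy": 0.1,"dz": 0,"rx": 0,"ry": 0,"rz": 0.09,"gripper": 1},{"dx": 0,"dy": 0.1,"dz": 0,"rx": 0,"ry": 0,"rz": 0.1,"gripper": 1},{"dx": 0,"dy": 0.1,"dz": 0,"rx": 0,"ry": 0,"rz": 0.1,"gripper": 1},{"dx": 0,"dy": 0.1,"dz": 0,"rx": 0,"ry": 0,"rz": 0.1,"gripper": 1}]'

```text
t: 13.58
eef_pos: [0.5029, 0.085, 0.0999]
ee_rot: [-3.14, -0.002, -0.701]
force: [-0.2, 0.1, 6.8]
width: 0.0219
gripper_force: 30.0
```

```bash
python3 - <<'E'
from h import *
togo(.5020,.0848,.100,-19)
E
```

```text
t 13.58 pos [0.5029 0.085  0.0999] rpy [-1.799e+02 -1.300e-01 -4.016e+01] q [ 0.55  0.24 -0.54  0.   -0.78  0.31] F [-0.2  0.1  6.8] M [0.12 0.09 0.04] w 0.0219 gf 30.002046525478363
shift mm [-0.5  0.7 -0.1] rot [-0.0013 -0.0026 -0.3693]
```

Request:
jog_arm --targets '[{"dx": 0,"dy": 0,"dz": 0,"rx": 0,"ry": 0,"rz": 0.018,"gripper": 1},{"dx": 0,"dy": 0,"dz": 0,"rx": 0,"ry": 0,"rz": 0.036,"gripper": 1},{"dx": 0,"dy": 0,"dz": 0,"rx": 0,"ry": 0,"rz": 0.054,"gripper": 1},{"dx": 0,"dy": 0.1,"dz": 0,"rx": 0,"ry": 0,"rz": 0.072,"gripper": 1},{"dx": 0,"dy": 0.1,"dz": 0,"rx": 0,"ry": 0,"rz": 0.09,"gripper": 1},{"dx": 0,"dy": 0.1,"dz": 0,"rx": 0,"ry": 0,"rz": 0.1,"gripper": 1},{"dx": 0,"dy": 0.1,"dz": 0,"rx": 0,"ry": 0,"rz": 0.1,"gripper": 1},{"dx": 0,"dy": 0.1,"dz": 0,"rx": 0,"ry": 0,"rz": 0.1,"gripper": 1}]'

```text
t: 14.25
eef_pos: [0.5028, 0.085, 0.0999]
ee_rot: [-3.14, -0.002, -0.801]
force: [-0.2, 0.5, 4.7]
width: 0.0219
gripper_force: 30.0
```

Request:
jog_arm --targets '[{"dx": 0,"dy": 0,"dz": 0,"rx": 0,"ry": 0,"rz": 0.018,"gripper": 1},{"dx": 0,"dy": 0,"dz": 0,"rx": 0,"ry": 0,"rz": 0.036,"gripper": 1},{"dx": 0,"dy": 0,"dz": 0,"rx": 0,"ry": 0,"rz": 0.054,"gripper": 1},{"dx": 0,"dy": 0.1,"dz": 0,"rx": 0,"ry": 0,"rz": 0.072,"gripper": 1},{"dx": 0,"dy": 0.1,"dz": 0,"rx": 0,"ry": 0,"rz": 0.09,"gripper": 1},{"dx": 0,"dy": 0.1,"dz": 0,"rx": 0,"ry": 0,"rz": 0.1,"gripper": 1},{"dx": 0,"dy": 0.1,"dz": 0,"rx": 0,"ry": 0,"rz": 0.1,"gripper": 1},{"dx": 0,"dy": 0.1,"dz": 0,"rx": 0,"ry": 0,"rz": 0.1,"gripper": 1}]'

```text
t: 14.92
eef_pos: [0.5027, 0.085, 0.0998]
ee_rot: [-3.139, -0.002, -0.901]
force: [1.1, -0.0, 5.3]
width: 0.0219
gripper_force: 30.0
```

```bash
python3 - <<'E'
from h import *
togo(.5020,.0848,.100,-19)
E
```

```text
t 14.92 pos [0.5027 0.085  0.0998] rpy [-1.7987e+02 -1.1000e-01 -5.1650e+01] q [ 0.55  0.24 -0.54  0.   -0.78  0.11] F [ 1.1 -0.   5.3] M [ 0.27 -0.22  0.07] w 0.0219 gf 30.00354766845703
shift mm [-0.3  0.7 -0.2] rot [-0.0017 -0.0024 -0.5698]
```

Request:
jog_arm --targets '[{"dx": 0,"dy": 0,"dz": 0,"rx": 0,"ry": 0,"rz": 0.018,"gripper": 1},{"dx": 0,"dy": 0,"dz": 0,"rx": 0,"ry": 0,"rz": 0.036,"gripper": 1},{"dx": 0,"dy": 0,"dz": 0,"rx": 0,"ry": 0,"rz": 0.054,"gripper": 1},{"dx": 0,"dy": 0.1,"dz": 0,"rx": 0,"ry": 0,"rz": 0.072,"gripper": 1},{"dx": 0,"dy": 0.1,"dz": 0,"rx": 0,"ry": 0,"rz": 0.09,"gripper": 1},{"dx": 0,"dy": 0.1,"dz": 0,"rx": 0,"ry": 0,"rz": 0.1,"gripper": 1},{"dx": 0,"dy": 0.1,"dz": 0,"rx": 0,"ry": 0,"rz": 0.1,"gripper": 1},{"dx": 0,"dy": 0.1,"dz": 0,"rx": 0,"ry": 0,"rz": 0.1,"gripper": 1}]'

```text
t: 15.58
eef_pos: [0.5026, 0.0849, 0.0997]
ee_rot: [-3.139, -0.002, -1.002]
force: [1.7, 2.1, 5.0]
width: 0.0215
gripper_force: 30.0
```

Request:
jog_arm --targets '[{"dx": 0,"dy": 0,"dz": 0,"rx": 0,"ry": 0,"rz": 0.018,"gripper": 1},{"dx": 0,"dy": 0,"dz": 0,"rx": 0,"ry": 0,"rz": 0.036,"gripper": 1},{"dx": 0,"dy": 0,"dz": 0,"rx": 0,"ry": 0,"rz": 0.054,"gripper": 1},{"dx": 0,"dy": 0.1,"dz": 0,"rx": 0,"ry": 0,"rz": 0.072,"gripper": 1},{"dx": 0,"dy": 0.1,"dz": 0,"rx": 0,"ry": 0,"rz": 0.08,"gripper": 1},{"dx": 0,"dy": 0.1,"dz": 0,"rx": 0,"ry": 0,"rz": 0.08,"gripper": 1},{"dx": 0,"dy": 0.1,"dz": 0,"rx": 0,"ry": 0,"rz": 0.08,"gripper": 1},{"dx": 0,"dy": 0.1,"dz": 0,"rx": 0,"ry": 0,"rz": 0.08,"gripper": 1}]'

```text
t: 16.25
eef_pos: [0.5015, 0.0843, 0.0988]
ee_rot: [-3.141, -0.001, -1.082]
force: [4.7, 2.3, -1.1]
width: 0.0216
gripper_force: 30.0
```

```bash
python3 - <<'E'
from h import *
togo(.5020,.0848,.100,-19)
E
```

```text
t 16.25 pos [0.5015 0.0843 0.0988] rpy [-1.7999e+02 -6.0000e-02 -6.2020e+01] q [ 0.55  0.24 -0.55  0.   -0.78 -0.07] F [ 4.7  2.3 -1.1] M [ 0.94 -1.76 -0.07] w 0.0216 gf 30.00740736722946
shift mm [-0.2 -0.7 -1.2] rot [ 3.000e-04 -1.000e-03 -7.508e-01]
```

Pin force vanished and the plate dropped about 1 mm at yaw -62°, which is the notch. I'll lower gently.

Request:
jog_arm --targets '[{"dx": 0,"dy": 0,"dz": 0.4,"rx": 0,"ry": 0,"rz": 0,"gripper": 1},{"dx": 0,"dy": 0,"dz": 0.8,"rx": 0,"ry": 0,"rz": 0,"gripper": 1},{"dx": 0,"dy": 0,"dz": 1.2,"rx": 0,"ry": 0,"rz": 0,"gripper": 1},{"dx": 0,"dy": 0,"dz": 1.2,"rx": 0,"ry": 0,"rz": 0,"gripper": 1},{"dx": 0,"dy": 0,"dz": 1.2,"rx": 0,"ry": 0,"rz": 0,"gripper": 1},{"dx": 0,"dy": 0,"dz": 1.2,"rx": 0,"ry": 0,"rz": 0,"gripper": 1},{"dx": 0,"dy": 0,"dz": 1.2,"rx": 0,"ry": 0,"rz": 0,"gripper": 1},{"dx": 0,"dy": 0,"dz": 1.2,"rx": 0,"ry": 0,"rz": 0,"gripper": 1}]'

```text
t: 16.92
eef_pos: [0.5016, 0.0843, 0.0976]
ee_rot: [-3.141, -0.001, -1.082]
force: [4.7, 1.5, -2.6]
width: 0.0222
gripper_force: 30.0
```

```bash
python3 - <<'E'
from h import *
togo(.5020,.0848,.098,-62)
E
```

```text
t 16.92 pos [0.5016 0.0843 0.0976] rpy [-1.7998e+02 -6.0000e-02 -6.2020e+01] q [ 0.55  0.24 -0.55  0.   -0.78 -0.07] F [ 4.7  1.5 -2.6] M [ 0.94 -1.97 -0.1 ] w 0.0222 gf 30.00886470079422
shift mm [-0.2 -0.6 -0.4] rot [-0.0003 -0.001  -0.0003]
```

Request:
jog_arm --targets '[{"dx": 0,"dy": -0.4,"dz": 0.6,"rx": 0,"ry": 0,"rz": 0,"gripper": 1},{"dx": 0,"dy": -0.4,"dz": 1.2,"rx": 0,"ry": 0,"rz": 0,"gripper": 1},{"dx": 0,"dy": -0.4,"dz": 1.8,"rx": 0,"ry": 0,"rz": 0,"gripper": 1},{"dx": 0,"dy": -0.4,"dz": 2.4,"rx": 0,"ry": 0,"rz": 0,"gripper": 1},{"dx": 0,"dy": -0.4,"dz": 3,"rx": 0,"ry": 0,"rz": 0,"gripper": 1},{"dx": 0,"dy": -0.4,"dz": 3.6,"rx": 0,"ry": 0,"rz": 0,"gripper": 1},{"dx": 0,"dy": -0.4,"dz": 3.8,"rx": 0,"ry": 0,"rz": 0,"gripper": 1},{"dx": 0,"dy": -0.4,"dz": 3.8,"rx": 0,"ry": 0,"rz": 0,"gripper": 1}]'

```text
t: 17.58
eef_pos: [0.5018, 0.0845, 0.0941]
ee_rot: [-3.141, -0.001, -1.082]
force: [5.2, 2.1, -2.3]
width: 0.0218
gripper_force: 30.0
```

```bash
python3 - <<'E'
from h import *
togo(.5020,.0848,.0929,-62)
E
```

```text
t 17.58 pos [0.5018 0.0845 0.0941] rpy [-1.7999e+02 -7.0000e-02 -6.1990e+01] q [ 0.55  0.25 -0.55  0.   -0.77 -0.07] F [ 5.2  2.1 -2.3] M [ 0.82 -1.69 -0.1 ] w 0.0218 gf 30.006675124168396
shift mm [-0.2 -0.3  1.2] rot [-0.0002 -0.0012  0.0002]
```

Request:
jog_arm --targets '[{"dx": 0,"dy": -0.3,"dz": 0.3,"rx": 0,"ry": 0,"rz": 0,"gripper": 1},{"dx": 0,"dy": -0.3,"dz": 0.6,"rx": 0,"ry": 0,"rz": 0,"gripper": 1},{"dx": 0,"dy": -0.3,"dz": 0.9,"rx": 0,"ry": 0,"rz": 0,"gripper": 1},{"dx": 0,"dy": -0.3,"dz": 1.2,"rx": 0,"ry": 0,"rz": 0,"gripper": 1},{"dx": 0,"dy": -0.3,"dz": 1.5,"rx": 0,"ry": 0,"rz": 0,"gripper": 1},{"dx": 0,"dy": -0.3,"dz": 1.7,"rx": 0,"ry": 0,"rz": 0,"gripper": 1},{"dx": 0,"dy": -0.3,"dz": 1.7,"rx": 0,"ry": 0,"rz": 0,"gripper": 1},{"dx": 0,"dy": -0.3,"dz": 1.7,"rx": 0,"ry": 0,"rz": 0,"gripper": 1}]'

```text
t: 18.25
eef_pos: [0.502, 0.0845, 0.093]
ee_rot: [3.142, -0.001, -1.082]
force: [0.2, 2.0, 6.8]
width: 0.0218
gripper_force: 30.0
```

```bash
python3 - <<'E'
from h import *
togo(.5020,.0848,.0929,-62)
E
```

```text
t 18.25 pos [0.502  0.0845 0.093 ] rpy [ 1.800e+02 -7.000e-02 -6.197e+01] q [ 0.55  0.25 -0.55  0.   -0.77 -0.07] F [0.2 2.  6.8] M [ 0.64  0.01 -0.11] w 0.0218 gf 30.00578463077545
shift mm [-0.2 -0.2  0.1] rot [ 0.     -0.0013  0.0004]
```

It is seated: 6.9 mm below the ledge, with about 10 N on the stand top. I'll unload, release and retreat.

Request:
jog_arm --targets '[{"dx": 0,"dy": 0,"dz": -0.6,"rx": 0,"ry": 0,"rz": 0,"gripper": 1},{"dx": 0,"dy": 0,"dz": -0.6,"rx": 0,"ry": 0,"rz": 0,"gripper": 0.7},{"dx": 0,"dy": 0,"dz": -0.6,"rx": 0,"ry": 0,"rz": 0,"gripper": 0.4},{"dx": 0,"dy": 0,"dz": -0.6,"rx": 0,"ry": 0,"rz": 0,"gripper": 0.3},{"dx": 0,"dy": 0,"dz": -0.6,"rx": 0,"ry": 0,"rz": 0,"gripper": 0.3},{"dx": 0,"dy": 0,"dz": -0.6,"rx": 0,"ry": 0,"rz": 0,"gripper": 0.3},{"dx": 0,"dy": 0,"dz": -0.6,"rx": 0,"ry": 0,"rz": 0,"gripper": 0.3},{"dx": 0,"dy": 0,"dz": -0.6,"rx": 0,"ry": 0,"rz": 0,"gripper": 0.3}]'

```text
t: 18.92
eef_pos: [0.502, 0.0845, 0.093]
ee_rot: [3.141, -0.001, -1.082]
force: [1.0, 0.9, 0.3]
width: 0.0589
gripper_force: 0.0
```

Request:
jog_arm --targets '[{"dx": 0,"dy": 0,"dz": -5,"rx": 0,"ry": 0,"rz": 0,"gripper": 0.3},{"dx": 0,"dy": 0,"dz": -15,"rx": 0,"ry": 0,"rz": 0,"gripper": 0.3},{"dx": 0,"dy": 0,"dz": -30,"rx": 0,"ry": 0,"rz": 0,"gripper": 0.3},{"dx": 0,"dy": 0,"dz": -45,"rx": 0,"ry": 0,"rz": 0,"gripper": 0.3},{"dx": 0,"dy": 0,"dz": -65,"rx": 0,"ry": 0,"rz": 0,"gripper": 0.3},{"dx": 0,"dy": 0,"dz": -85,"rx": 0,"ry": 0,"rz": 0,"gripper": 0.3},{"dx": 0,"dy": 0,"dz": -105,"rx": 0,"ry": 0,"rz": 0,"gripper": 0.3},{"dx": 0,"dy": 0,"dz": -115,"rx": 0,"ry": 0,"rz": 0,"gripper": 0.3}]'

```text
t: 19.58
eef_pos: [0.5031, 0.085, 0.2116]
ee_rot: [-3.137, -0.002, -1.081]
force: [-0.0, 0.5, -0.3]
width: 0.0616
gripper_force: 0.0
```

```bash
python3 - <<'E'
from h import *
togo(.5020,.0848,.0929,-62)
f=grab('side')
cv2.imwrite('pics/s3.png',cv2.resize(f['frame'][190:310,245:365,::-1],(600,600),interpolation=2))
E
```

```text
t 19.58 pos [0.5031 0.085  0.2116] rpy [-1.7975e+02 -1.0000e-01 -6.1960e+01] q [ 0.55  0.11 -0.4   0.   -1.05 -0.07] F [-0.   0.5 -0.3] M [-0.02  0.09 -0.06] w 0.0616 gf 0.0
shift mm [ -0.5   1.6 118.7] rot [-0.0044 -0.0017  0.0007]
```

View pics/s3.png

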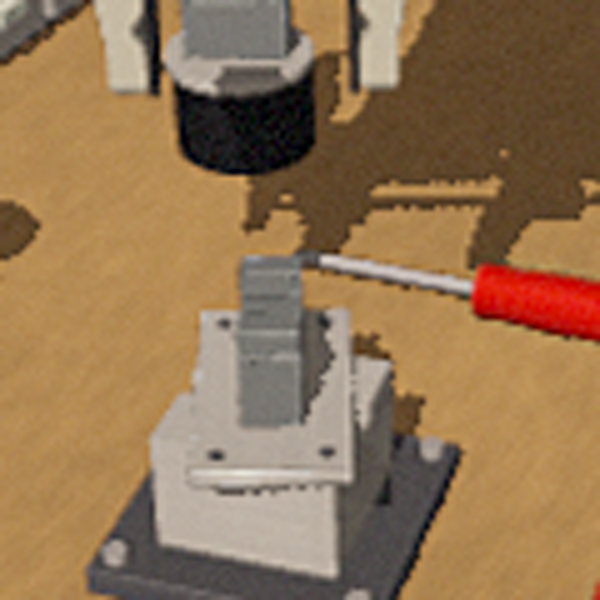

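The plate lies flush on the stand (block at about (270,340) in the crop), turned, with the fingers clear of it. The other objects in this crop look undisturbed.

```bash
python3 -c "
from station import arm
print(arm.job_done())"
```

```text
the job is handed in; nothing more can be done
None
```

The oblong plate is locked in the stand's notch about 71° clockwise of the slots and sits flush; it is released, the arm is clear of it, and the job was handed in at about 20 s, with at most about 15 N measured on the stand between moves.

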